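# Lock the cheese press arm with its linch pin

### The arm

A 6-joint arm with a two-finger parallel gripper is mounted at the origin on the work surface. World frame = base frame: x ahead of the robot, y to its left, z up, the work surface at z = 0. Lengths are in m, angles in rad, forces in N, time in s.
With the tool pointing down it reaches from about 0.375 to 0.9 m from the base axis. Payload 3.1 kg.
Tool frame: the origin (TCP) lies midway between the tips of the shut fingers; the grasp point (between the pads) lies 19 mm behind it; z points along the fingers, y is the line along which they close (so a half turn about z gives the same grasp; the last joint's range is limited). The gripper opens to 87 mm and grips with 3 to 60 N. Pads are 19 mm wide; open, the fingers measure 117 mm over their backs; the gripper's body (75 mm by 190 mm) begins 51 mm behind the grasp point.
Start: joints at [0.998, 0.527, 1.433, -0, 1.181, -0.178], TCP at [0.24, 0.577, 0.223] pointing down, gripper open.
Joint ranges: [-3.08, 3.08], [-0.75, 2.2], [0.22, 2.44], [-1.43, 4.57], [0, 2.65], [-2.85, 2.85]. Speed limits (rad/s): [2.79, 2.79, 3.14, 3.14, 3.14, 3.14].

### API

Orientations are given as a unit quaternion [x, y, z, w].
In Python, from rig import status, imaging, order gives the robot as it stands.
- The arm moves only by the tool arm_command, never from a script. Its argument "deltas" is one flat list of numbers, 5 for each row, row after row: the opening, from -1 (shut) to 1 (fully open), so that 0 is half open, then the shift along the tool's x, y, z in m, then the turn about the tool's z in rad. In form: [gripper, tx, ty, tz, roll, gripper, tx, ty, tz, roll, ...]. A call has 1 to 12 rows; each row shifts and turns the commanded pose from where the row before left it, along the tool's axes as they then stand; what a row does not reach is not made up. A row lasts 1/8 s, in which the tool goes at most 62.5 mm and 10.7 degrees, less where a joint would pass 70% of its speed; a pose out of reach is approached as far as the arm can. A call with a gripper value outside its range is refused whole. The fingers move at their own pace and stop on an object; "newtons" is the grip in N (left out, the last holds). Time passes only in rows, so rows that do not move let the fingers close. It gives the time, the measured TCP pose, the force, the opening and the grip force at its end, in the units of the state.
- status.get_obs(): the state, without advancing time (a new reading comes with each control period).
- imaging.camera(name): name is "scene" or "top"; returns (picture, depth): 400x640x3 uint8, red, green, blue; 400x640 float32, m along the optical axis (not along the pixel's ray), 0 where there is no reading.
- imaging.camera_params(name): a dict with "intrinsics" (3x3 intrinsics, pixels), "k1" (the pictures are not rectified: a ray, as slopes to the right and down, at radius r is drawn at 1 + k1 r^2 times it, then the intrinsics apply), "camera_from_world" (4x4, takes a point from world to camera coordinates). Camera axes: x right, y up, looking along -z (the intrinsics and any distortion apply to the point x, -y, -z); pixel columns grow to the right and rows downward; lengths in m; the calibration is good to about 2 mm. A picture is of the moment at which its call begins. camera_params takes no time and is no camera call.
- order.hand_in(): hands the job in; it is judged then, once.
The state is a dict: "time": time; "q": joint angles; "joint_velocities": joint speeds; "joint_torque": joint torques, N m; "position": TCP position; "tool_rot": TCP orientation; "ft_force": force on the tool from outside, world axes, zero at the start; "moment": the same for the moment, N m; "grip_width": finger opening in m; "grip_force": force on a finger pad.
Only numpy, scipy, OpenCV 4.12 (cv2) and the standard library are available. Lean on these libraries where they do the work, as an engineer would, in place of code of your own. Each camera call takes 0.05 s, during which the arm holds its last target. There are 200 camera calls.

### The job

The arm of the cheese press is down on the mould: lock it there. Push the linch pin fully home through the cross hole in the post, on top of the collar, from the side that faces the free counter and with the ring still standing up; then flip the sprung ring over the top of the post until it snaps down over the pin end. The post stands a little differently every time, so feel for the hole and do not force the pin or lean hard on the press, and leave the other things on the counter where they are.

Things in the scene. Friction and masses are not known exactly. Their poses are not given: they have to be found in the camera images.
- press: Cheese press fixed to the counter. Origin: on the counter (z 0) under the middle of the collar slot. X: along the arm to the mould (110 mm across, at X 120; arm top at 133 mm). Y: the way the pin goes in, coming from the -Y side, the free counter. Wooden base X -55..195, Y -75..75, 18 mm high. Press and pin must not push on each other with more than 25 N.
- collar_top (a point): Middle of the collar's flat top, 135 mm above the counter. Aluminium collar X -35..35, Y -28..28 with a slot, through which rises the square steel post: 26 mm in X, 20 mm in Y (faces at Y -10 and +10), top at 161.7 mm. The post cannot be shifted, but stands anywhere within 12 mm either way along X of the slot's middle, each time elsewhere and not measured.
- hole_nominal (a point): Where the middle of the post's cross hole would be if the post stood mid-slot: X 0, Y 0, 147.7 mm above the counter, axes as the press. The hole runs along Y through the post, 11.8 mm across, chamfered 1 mm, and is really up to 12 mm away along X (height and Y are true): find it by feel or sight.
- linch_pin: Steel linch pin lying on the counter, about 0.2 kg. x: along the pin to its tip; z: up. Origin: underside of the head, at the shoulder, mid-width. Pin 10 mm across, x 0..38, axis 12 mm above the underside, blunt nose, chamfered 1.5 mm. Head block x -12..0, 28 wide, 24 high; behind it a flat grip tail x -46..-12, 14 wide (y), 24 high.
- pin_tip (a point): End of the pin, on its axis. When home (shoulder against the post's -Y face, pin pointing along press Y, head upright just above the collar, gap 0.7 mm) it is 28 mm past the middle of the post. Beware: beyond the edge of the post the pin slides past beside it, which is not home; in the hole it is held on both sides.
- pin_tail (a point): Point to grip: middle of the tail, 30 mm behind the shoulder, 12 mm above the underside.
- ring (a joint): Sprung ring (5 mm wire, 42 mm wide, hinge to bar 52 mm), hinged across the head at x -6, 12 mm above the underside. 0: up, leaning forward 1.2 rad above the pin; grows as it swings forward and down; 1.2: shut, level, bar 8 mm beyond the tip. Over-centre spring: stiffest at the start (0.17 N m: 3.5 N forward or 9 N down on the bar), fading to nothing at 0.7; then it snaps shut by itself.
- ring_bar (a point): Middle of the ring's bar, the part to push down.
- mug: White mug, 76 mm across, 90 mm high; a bystander, leave it alone. Origin: its underside.
- salt_jar: Glass jar with steel cap, 60 mm across, 80 mm high; a bystander, leave it alone. Origin: its underside.
- pestle: Standing marble pestle, 36 mm across, 105 mm high; a bystander, leave it alone. Origin: its underside.
- press_weight: Steel disc weight, 60 mm across, 24 mm high; a bystander, leave it alone. Origin: its underside.
- bowl: White bowl, 130 mm across, 50 mm high; a bystander, leave it alone. Origin: its underside.
- spatula: Wooden-handled spatula lying on the counter; a bystander, leave it alone. Origin: its underside.
- clamp_pin: Plain steel pin without a ring, 12 mm thick, 61 mm long, lying flat: not the linch pin; a bystander, leave it alone. Origin: its underside.
Mind the look-alikes: they are no part of the job. Leave any red look-alike of the linch_pin alone.

How it is judged:
On the way, in this order (a step that is already met when the one before it is completed fails the run):
1. the pin is pushed home through the post, the ring still standing up (y of pin_tip in the frame of hole_nominal above 0.0255 m and x of pin_tip in the frame of hole_nominal between -0.017 and 0.017 m and z of pin_tip in the frame of hole_nominal between -0.005 and 0.005 m and angle between the x axis of linch_pin and the y axis of press, either way round below 0.12 rad and angle between linch_pin's own z axis and vertical below 0.25 rad and value of joint ring below 0.5 rad), for 0.2 s.
2. the ring has snapped over the pin end (y of pin_tip in the frame of hole_nominal above 0.0255 m and x of pin_tip in the frame of hole_nominal between -0.017 and 0.017 m and z of pin_tip in the frame of hole_nominal between -0.005 and 0.005 m and angle between the x axis of linch_pin and the y axis of press, either way round below 0.12 rad and angle between linch_pin's own z axis and vertical below 0.25 rad and value of joint ring above 1.1 rad), for 0.2 s.
At the end, for the whole second after the job is handed in: The pin is through the post to within 2.5 mm of its shoulder, head upright (within 0.25 rad) and in line with the hole, the ring is shut (joint above 1.1 rad), and the pin is released and at rest (all of step 2 and linear speed of linch_pin below 0.02 m/s); the robot touches nothing.
It fails at once if the pin is forced against the press with more than 25 N (contact force between linch_pin and press above 25 N).
It fails at once if the robot leans on the press with more than 25 N (contact force between the arm and press above 25 N).
It fails at once if a bystander is shifted by more than 30 mm (distance of any of mug, salt_jar, pestle, press_weight, bowl, spatula, clamp_pin from where it was at the start of the episode above 0.03 m).
It also fails if it takes over 72 s, if anything falls off the work surface, if the arm or the gripper's body presses on something with over 40 N, if the wrist force passes 120 N, or if a joint passes its speed limit or range.

## Working session

There is one attempt and no reset: what is moved stays moved. The work goes in short steps, Python scripts to look and compute and a tool call to move; the robot and the scene stay as the last step left them, time stands still between calls to the robot, and variables do not carry over. Pictures are saved under pics/ and viewed, at most 10 in all, crops included, and the job is handed in when it is done.

Besides the shell and the picture viewer there is one more tool, called after "Call:" as name(argument=value, ...) on one line, values as JSON. arm_command: Moves the arm, as the interface text tells. Its arguments: {"type":"object","properties":{"deltas":{"type":"array"},"newtons":{"type":"number"}},"required":["deltas"]}

```bash
mkdir -p pics; ls; cat > h.py <<'E'
import numpy as np, cv2
from rig import status, imaging, order
def grab(n,tag):
    im,d=imaging.camera(n); cv2.imwrite(f'pics/{tag}.png',im[...,::-1]); np.savez(f'pics/{tag}.npz',d=d,im=im); return im,d
def cloud(n,d):
    p=imaging.camera_params(n);K=np.array(p['intrinsics']);T=np.linalg.inv(np.array(p['camera_from_world']))
    h,w=d.shape;u,v=np.meshgrid(np.arange(w),np.arange(h))
    pts=np.stack([u,v],-1).reshape(-1,1,2).astype(float)
    r=cv2.undistortPoints(pts,K,np.array([p['k1'],0,0,0.])).reshape(h,w,2)
    P=np.stack([r[...,0]*d,-r[...,1]*d,-d,np.ones_like(d)],-1)
    W=(P@T.T)[...,:3]; W[d<=0]=np.nan; return W
E
python3 - <<'E'
from h import *
for n in('scene','top'):
    im,d=grab(n,n+'0'); p=imaging.camera_params(n); print(n,np.array(p['intrinsics']).round(1).tolist(),p['k1'],np.linalg.inv(np.array(p['camera_from_world'])).round(3).tolist())
print(status.get_obs())
E
```

```text
pics
scene [[448.9, 0.0, 323.1], [0.0, 448.9, 209.3], [0.0, 0.0, 1.0]] -0.036851961116179714 [[-0.753, -0.479, 0.451, 1.111], [0.658, -0.56, 0.503, 0.605], [0.012, 0.676, 0.737, 0.974], [0.0, 0.0, 0.0, 1.0]]
top [[368.4, 0.0, 322.3], [0.0, 368.4, 192.1], [0.0, 0.0, 1.0]] -0.036781024942678216 [[-0.026, 0.983, -0.183, 0.451], [-1.0, -0.027, -0.002, 0.029], [-0.006, 0.182, 0.983, 0.976], [0.0, 0.0, 0.0, 1.0]]
{'time': 0.1, 'q': array([ 9.97498626e-01,  5.28368619e-01,  1.43375945e+00, -2.88449340e-05,
        1.18139225e+00, -1.78495224e-01]), 'joint_velocities': array([ 0.00045004, -0.00239196, -0.0030704 , -0.00141386,  0.0005462 ,
       -0.00058997]), 'joint_torque': array([-1.34245934e-04, -4.40984845e+01, -1.77151322e+01,  6.35072007e-02,
        5.33855287e-02, -4.24880432e-05]), 'position': array([0.24001048, 0.57637455, 0.22167698]), 'tool_rot': array([ 1.96116231e-01,  9.80580183e-01, -9.01431667e-04, -3.41422510e-04]), 'ft_force': array([ 0.19214109,  0.46770529, -0.29794242]), 'moment': array([ 0.0078075 , -0.00101027, -0.03041992]), 'grip_force': 0.0, 'grip_width': 0.08724152052602166}
```

View pics/scene0.png

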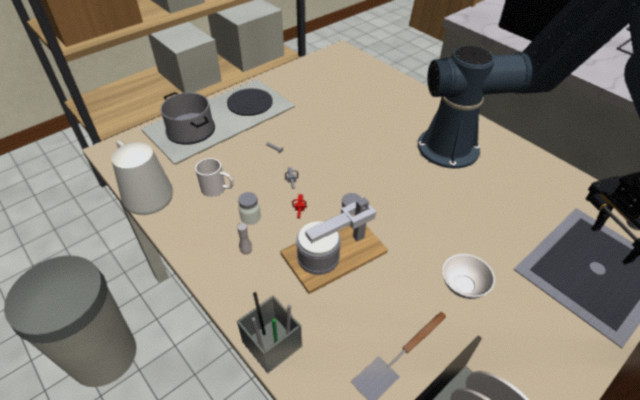

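View pics/top0.png

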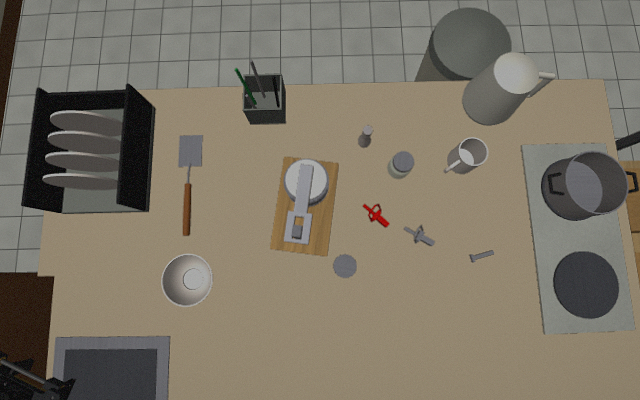

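Top view candidates: a red pin with ring at (376,214), a grey pin with ring at (420,236), and a plain grey pin at (482,256). The grey ringed one fits the linch pin: the red one is the look-alike, and the plain one is the clamp pin. The press post is at (297,232) and the mould at (306,182). I'll confirm with a crop.

```bash
python3 - <<'E'
from h import *
a=np.load('pics/top0.npz');b=np.load('pics/scene0.npz')
t=a['im'][195:275,280:440];s=b['im'][160:220,260:320]; s2=b['im'][195:255,320:380]
t=cv2.resize(t,(800,400),interpolation=cv2.INTER_CUBIC)
s=cv2.resize(s,(200,200),interpolation=cv2.INTER_CUBIC);s2=cv2.resize(s2,(200,200),interpolation=cv2.INTER_CUBIC)
o=np.zeros((600,800,3),np.uint8);o[:400]=t;o[400:,:200]=s;o[400:,200:400]=s2
cv2.imwrite('pics/crop1.png',o[...,::-1])
W=cloud('top',a['d']); 
def reg(W,u0,u1,v0,v1,z0,z1):
    P=W[v0:v1,u0:u1].reshape(-1,3); P=P[(P[:,2]>z0)&(P[:,2]<z1)]; return P
print('counter',np.nanmedian(W[300:330,300:400,2]))
P=reg(W,400,440,220,250,.006,.2); print(len(P),P.min(0),P.max(0))
for p in P.round(3): print(p*1000//1,end=' ')
# press
for nm,z0,z1 in(('base',.012,.024),('collar',.129,.139),('posttop',.155,.168)):
    P=reg(W,265,345,150,260,z0,z1)
    r=cv2.minAreaRect(P[:,:2].astype(np.float32)*1000); print(nm,len(P),P.mean(0),r)
E
```

```text
counter 6.368734836781353e-05
249 [ 0.48163791 -0.26477537  0.0064185 ] [ 0.53329639 -0.17976679  0.06501498]
[ 531. -210.   54.] [ 531. -211.   57.] [ 531. -214.   56.] [ 533. -183.   13.] [ 533. -186.   14.] [ 528. -204.   64.] [ 528. -207.   62.] [ 528. -211.   59.] [ 529. -216.   48.] [ 531. -181.   10.] [ 530. -182.   16.] [ 531. -186.   14.] [ 530. -188.   15.] [ 530. -191.   15.] [ 526. -202.   62.] [ 526. -204.   64.] [ 526. -207.   62.] [ 528. -216.   37.] [ 527. -217.   44.] [ 528. -180.   16.] [ 528. -182.   17.] [ 528. -185.   16.] [ 528. -187.   17.] [ 528. -190.   18.] [ 528. -193.   16.] [ 528. -196.   13.] [ 523. -202.   64.] [ 523. -205.   60.] [ 525. -219.   36.] [ 526. -224.   26.] [ 525. -183.   13.] [ 525. -185.   14.] [ 525. -187.   18.] [ 525. -190.   17.] [ 525. -193.   16.] [ 525. -194.   19.] [ 525. -197.   18.] [ 521. -199.   61.] [ 521. -202.   63.] [ 521. -204.   63.] [ 524. -222.   23.] [ 524. -225.   22.] [ 523. -186.   10.] [ 523. -188.   14.] [ 523. -190.   14.] [ 522. -192.   18.] [ 522. -195.   14.] [ 522. -197.   18.] [ 522. -200.   18.] [ 522. -20
[... 3726 characters left out ...]
2.] [ 487. -239.   27.] [ 487. -243.   23.] [ 487. -244.   27.] [ 487. -248.   24.] [ 487. -249.   27.] [ 485. -240.   12.] [ 485. -241.   17.] [ 484. -242.   23.] [ 484. -245.   22.] [ 484. -247.   24.] [ 482. -245.   14.] [ 482. -245.   21.] [ 482. -247.   26.] base 2743 [0.56874427 0.07509954 0.01758661] ((590.489013671875, 57.0403938293457), (192.66165161132812, 253.6669464111328), 80.95204162597656)
collar 1179 [0.57567676 0.08055985 0.1334467 ] ((583.05517578125, 79.86652374267578), (56.03689193725586, 184.50047302246094), 81.07300567626953)
posttop 109 [0.51622983 0.08991374 0.16120316] ((516.6421508789062, 90.26949310302734), (19.86440086364746, 25.901912689208984), 80.6130599975586)
```

View pics/crop1.png

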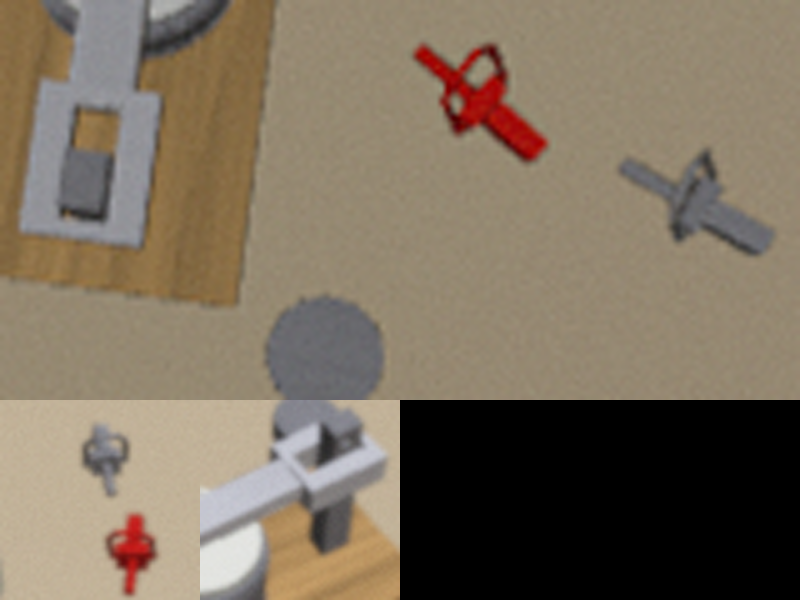

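The crop confirms it: the grey ringed pin at top px (420,236) is the linch pin, with its tip toward the press and ring up. The post is visible in the slot. Next I'll fit the pin's pose.

```bash
python3 - <<'E'
from h import *
from scipy.optimize import minimize
a=np.load('pics/top0.npz');W=cloud('top',a['d'])
P=W[218:252,398:442].reshape(-1,3);P=P[(P[:,2]>.012)&(P[:,2]<.03)]*1000
# exclude ring-ish: fit signed distance to silhouette of tail, head, pin
def cost(p):
    c,s=np.cos(p[2]),np.sin(p[2]); d=P[:,:2]-p[:2]; x=d@[c,s]; y=d@[-s,c]
    def box(x0,x1,h,zz): return np.hypot(np.maximum(abs(x-(x0+x1)/2)-(x1-x0)/2,0),np.maximum(abs(y)-h,0)),zz
    hi=P[:,2]>20.5
    B=np.where(hi,np.minimum(box(-46,-12,7,0)[0],box(-12,0,14,0)[0]),np.minimum(box(0,38,2.5,0)[0],np.minimum(box(-46,-12,7,0)[0],box(-12,0,14,0)[0])))
    return np.minimum(B,4).sum()+ .0*0
best=min((minimize(cost,[x,y,t],method='Nelder-Mead',options=dict(maxiter=2000,xatol=.01)) for x in(508,512) for y in(-212,-216) for t in(.95,1.0,1.05)),key=lambda r:r.fun)
print(best.x,np.degrees(best.x[2]),best.fun,len(P))
x,y,t=best.x; c,s=np.cos(t),np.sin(t)
d=P[:,:2]-[x,y]; X=d@[c,s];Y=d@[-s,c]
m=(X<-14)&(P[:,2]>20); print('tail y',np.percentile(Y[m],[0,5,50,95,100]),'x',X[m].min()); m=X>5; print('pin y',np.percentile(Y[m],[5,50,95]),X.max())
print('grip pt',x-31*c,y-31*s)
E
```

```text
[ 511.71793647 -211.18869305    0.98871101] 56.648968302831264 52.077118632280886 193
tail y [-7.49782141e+00 -5.95819082e+00 -1.21238533e-03  6.16730914e+00
  7.00883215e+00] x -46.16066026274695
pin y [-4.14945911 -0.22864355  3.68971697] 35.27067847669371
grip pt 494.67515854718755 -237.08355201017434
```

Call:
arm_command(deltas=[0,0,0,0,0.176,0,0,0,0,0.176,0,0,0,0,0.176,0,0,0,0,0.176,0,0,0,0,0.176,0,0,0,0,0.176,0,0,0,0,0.176,0,0,0,0,0.176,0,0,0,0,0.176,0,0,0,0,0.176,0,0,0,0,0], newtons=40)

```text
time: 1.48
position: [0.2401, 0.5766, 0.222]
tool_rot: [0.88, 0.475, -0.001, 0.0]
ft_force: [-0.5, -0.4, 0.5]
grip_width: 0.0434
grip_force: 0.0
```

```bash
cat >> h.py <<'E'
def to(x=None,y=None,z=None,yaw=None):
    s=status.get_obs();p=s['position'];q=s['tool_rot']
    from scipy.spatial.transform import Rotation as R
    M=R.from_quat(q).as_matrix(); t=np.array([p[i] if v is None else v for i,v in enumerate((x,y,z))])
    yw=np.degrees(np.arctan2(M[1,0],M[0,0]))
    print('t%.2f'%s['time'],'pos',p.round(4),'yaw %.2f'%yw,'tilt',M[:,2].round(4),'F',s['ft_force'].round(2),'M',s['moment'].round(2),'w %.4f g %.1f'%(s['grip_width'],s['grip_force']),'q6 %.2f'%s['q'][5])
    print('delta tool',(M.T@(t-p)).round(4),'roll',None if yaw is None else round(np.radians(yw-yaw),4))
E
python3 -c "
from h import *
to(.4947,-.237,.2,56.65)"
```

```text
t1.48 pos [0.2401 0.5766 0.222 ] yaw 56.66 tilt [-6.e-04 -1.e-03 -1.e+00] F [-0.48 -0.4   0.51] M [-0.07  0.06 -0.04] w 0.0434 g 0.0 q6 1.58
delta tool [-0.5397  0.6599  0.0227] roll 0.0001
```

Call:
arm_command(deltas=[0,-0.034,0.041,0,0,0,-0.034,0.041,0,0,0,-0.034,0.041,0,0,0,-0.034,0.041,0,0,0,-0.034,0.041,0,0,0,-0.034,0.041,0,0,0,-0.034,0.041,0,0,0,-0.034,0.041,0,0,0,-0.034,0.041,0,0,0,-0.034,0.041,0,0,0,-0.034,0.041,0,0,0,-0.034,0.041,0,0])

```text
time: 2.98
position: [0.4262, -0.0365, 0.2227]
tool_rot: [0.88, 0.475, 0.0, 0.0]
ft_force: [0.1, -0.2, -0.0]
grip_width: 0.0436
grip_force: 0.0
```

Call:
arm_command(deltas=[0,-0.034,0.042,0,0,0,-0.034,0.042,0,0,0,-0.034,0.042,0,0,0,-0.03,0.042,0,0,0,0,0,0,0,0,0,0,0,0])

```text
time: 3.72
position: [0.4924, -0.2368, 0.222]
tool_rot: [0.88, 0.474, -0.0, -0.001]
ft_force: [-0.1, -0.2, 0.2]
grip_width: 0.0435
grip_force: 0.0
```

```bash
python3 -c "
from h import *
to(.4947,-.237,.004,56.65)"
```

```text
t3.73 pos [ 0.4924 -0.2368  0.222 ] yaw 56.61 tilt [-0.0016  0.0017 -1.    ] F [-0.1  -0.22  0.19] M [-0.13  0.11  0.03] w 0.0435 g 0.0 q6 -0.07
delta tool [0.0009 0.0025 0.218 ] roll -0.0007
```

Descend, stopping at about z 0.005.

Call:
arm_command(deltas=[0,0.001,0.0025,0.05,0,0,0,0,0.05,0,0,0,0,0.05,0,0,0,0,0.04,0,0,0,0,0.02,0,0,0,0,0.006,0,0,0,0,0,0,0,0,0,0,0])

```text
time: 4.72
position: [0.4965, -0.2381, 0.0078]
tool_rot: [0.881, 0.474, 0.0, 0.001]
ft_force: [-0.3, 0.1, 0.3]
grip_width: 0.0435
grip_force: 0.0
```

```bash
python3 - <<'E'
from h import *
to(.4947,-.237,.004,56.65)
im,d=grab('top','top1');im2,d=grab('scene','scene1')
o=np.zeros((600,800,3),np.uint8)
o[:,:400]=cv2.resize(im[210:270,400:440],(400,600));o[:400,400:]=cv2.resize(im2[150:210,260:320],(400,400))
cv2.imwrite('pics/crop2.png',o[...,::-1])
E
```

```text
t4.72 pos [ 0.4965 -0.2381  0.0078] yaw 56.58 tilt [ 0.0017 -0.0012 -1.    ] F [-0.28  0.07  0.26] M [-0.08  0.1  -0.03] w 0.0435 g 0.0 q6 -0.07
delta tool [-0.0001 -0.0022  0.0038] roll -0.0012
```

View pics/crop2.png

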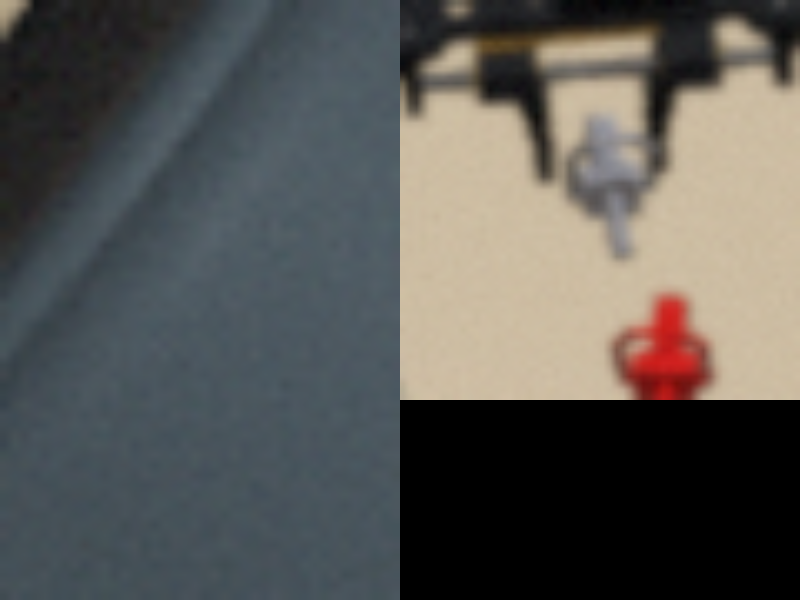

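In the crop, the fingers straddle the grey pin's tail at about (600,135), clear of the ring. Close the gripper.

Call:
arm_command(deltas=[0,0,-0.002,0.0035,0,0,0,0,0,0,-1,0,0,0,0,-1,0,0,0,0,-1,0,0,0,0,-1,0,0,0,0,-1,0,0,0,0], newtons=40)

```text
time: 5.7
position: [0.4942, -0.2369, 0.003]
tool_rot: [0.881, 0.474, 0.0, 0.0]
ft_force: [-0.2, -0.3, -0.1]
grip_width: 0.0138
grip_force: 39.9
```

```bash
python3 - <<'E'
from h import *
import time
for i in range(3): to(.4947,-.237,.004,56.65); imaging.camera('top')
E
```

```text
t5.70 pos [ 0.4942 -0.2369  0.003 ] yaw 56.54 tilt [ 0. -0. -1.] F [-0.25 -0.3  -0.08] M [-0.1   0.07  0.04] w 0.0138 g 39.9 q6 -0.07
delta tool [ 0.0002  0.0004 -0.001 ] roll -0.0019
t5.75 pos [ 0.4942 -0.237   0.003 ] yaw 56.54 tilt [ 0. -0. -1.] F [-0.39 -0.26  0.32] M [-0.13  0.09 -0.04] w 0.0136 g 39.9 q6 -0.07
delta tool [ 0.0002  0.0004 -0.001 ] roll -0.0019
t5.80 pos [ 0.4942 -0.237   0.003 ] yaw 56.54 tilt [-0. -0. -1.] F [-0.48  0.41 -0.13] M [-0.17  0.13  0.01] w 0.0139 g 39.9 q6 -0.07
delta tool [ 0.0002  0.0004 -0.001 ] roll -0.0019
```

Call:
arm_command(deltas=[-1,0,0,-0.05,0,-1,0,0,-0.05,0,-1,0,0,-0.05,0,-1,0,0,-0.05,0,-1,0,0,0,-0.1425,-1,0,0,0,-0.1425,-1,0,0,0,-0.1425,-1,0,0,0,0,-1,0,0,0,0])

```text
time: 6.98
position: [0.4939, -0.2367, 0.2027]
tool_rot: [0.761, 0.649, -0.0, -0.0]
ft_force: [-0.0, 0.2, -1.1]
grip_width: 0.0141
grip_force: 39.9
```

```bash
python3 - <<'E'
from h import *
to(.5019,-.0025,.1387,81)
E
```

```text
t6.97 pos [ 0.4939 -0.2367  0.2027] yaw 80.92 tilt [-7.e-04  5.e-04 -1.e+00] F [-0.04  0.18 -1.13] M [-0.14  0.03 -0.02] w 0.0141 g 39.9 q6 -0.49
delta tool [ 0.2325 -0.029   0.0641] roll -0.0014
```

Call:
arm_command(deltas=[-1,0.0465,-0.0058,0,0,-1,0.0465,-0.0058,0,0,-1,0.0465,-0.0058,0,0,-1,0.0465,-0.0058,0,0,-1,0.0465,-0.0058,0,0,-1,0,0,0.04,0,-1,0,0,0.024,0,-1,0,0,0,0,-1,0,0,0,0])

```text
time: 8.1
position: [0.5025, -0.003, 0.1397]
tool_rot: [0.761, 0.649, 0.0, 0.001]
ft_force: [0.1, 0.6, -2.2]
grip_width: 0.0135
grip_force: 39.9
```

```bash
python3 - <<'E'
from h import *
im,d=grab('top','top2');im2,d2=grab('scene','scene2')
to(.5019,-.0025,.1387,81)
W=cloud('scene',d2);P=W.reshape(-1,3)
m=(P[:,2]>.1)&(P[:,2]<.21)&(abs(P[:,1]-.05)<.05)&(abs(P[:,0]-.51)<.04)
i=np.where(m)[0];print(i.min()//640,i.max()//640,(i%640).min(),(i%640).max())
o=np.zeros((600,800,3),np.uint8)
o[:,:400]=cv2.resize(im2[185:260,335:385],(400,600),interpolation=cv2.INTER_CUBIC);o[:400,400:]=cv2.resize(im[205:265,280:340],(400,400),interpolation=cv2.INTER_CUBIC)
cv2.imwrite('pics/crop3.png',o[...,::-1])
E
```

```text
t8.20 pos [ 0.5028 -0.0032  0.1402] yaw 80.99 tilt [ 2.6e-03 -6.0e-04 -1.0e+00] F [-0.37 -0.48 -1.49] M [-0.15  0.06 -0.  ] w 0.0134 g 39.9 q6 -0.07
delta tool [ 0.0005 -0.001   0.0015] roll -0.0002
165 215 337 370
```

View pics/crop3.png

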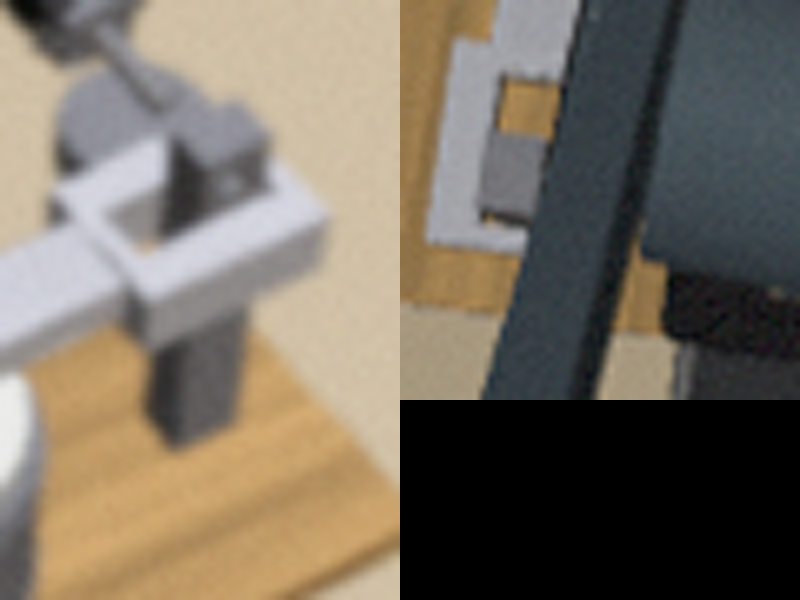

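The pin (left crop, about (130,60)) points at the post's -Y face, and the hole exit is visible at about (230,185). Next: measure the lateral offset and settle.

```bash
python3 - <<'E'
from h import *
for n in('scene','top'):
    acc=[]
    for k in range(3): acc.append(imaging.camera(n)[1])
    d=np.median(acc,0); W=cloud(n,d).reshape(-1,3)*1000
    th=np.radians(81);Y=np.array([np.cos(th),np.sin(th)]);X=np.array([Y[1],-Y[0]])
    q=W[:,:2]-[516.6,90.3];x=q@X;y=q@Y;z=W[:,2]
    m=(abs(x)<25)&(abs(y)<25)&(z>158)&(z<166);print(n,'post',m.sum(),'x',np.percentile(x[m],[0,3,50,97,100]).round(1),'y',np.percentile(y[m],[0,3,50,97,100]).round(1),'z',np.median(z[m]).round(1))
    m=(abs(x)<14)&(y>-62)&(y<-14)&(z>142)&(z<158);print('pin',m.sum(),np.c_[x,y,z][m].round(0).tolist()[:60])
to(.5019,-.0025,.1387,81)
E
```

```text
scene post 65 x [-11.3 -10.1   2.   15.   16.4] y [-7.4 -6.4  2.6 13.5 13.9] z 160.4
pin 52 [[-1.0, -60.0, 152.0], [6.0, -60.0, 152.0], [5.0, -57.0, 154.0], [3.0, -55.0, 155.0], [-2.0, -58.0, 150.0], [6.0, -60.0, 149.0], [6.0, -55.0, 153.0], [3.0, -55.0, 152.0], [2.0, -52.0, 153.0], [-0.0, -51.0, 153.0], [7.0, -58.0, 147.0], [5.0, -56.0, 148.0], [6.0, -51.0, 152.0], [4.0, -49.0, 153.0], [2.0, -47.0, 154.0], [-2.0, -48.0, 151.0], [7.0, -53.0, 148.0], [6.0, -51.0, 149.0], [6.0, -46.0, 153.0], [5.0, -44.0, 154.0], [1.0, -44.0, 152.0], [-1.0, -43.0, 152.0], [8.0, -48.0, 149.0], [7.0, -45.0, 151.0], [5.0, -44.0, 151.0], [4.0, -41.0, 153.0], [1.0, -40.0, 152.0], [-1.0, -39.0, 152.0], [7.0, -44.0, 148.0], [6.0, -42.0, 149.0], [5.0, -39.0, 152.0], [4.0, -36.0, 153.0], [1.0, -35.0, 153.0], [-3.0, -36.0, 149.0], [7.0, -40.0, 148.0], [7.0, -36.0, 151.0], [5.0, -34.0, 152.0], [4.0, -31.0, 154.0], [1.0, -31.0, 153.0], [6.0, -37.0, 147.0], [6.0, -33.0, 150.0], [5.0, -30.0, 152.0], [2.0, -29.0, 152.0], [-0.0, -28.0, 151.0], [7.0, -31.0, 148.0], [5.0, -29.0, 149.0], [4.0, -26.0, 151.0], [2.0, -25.0, 151.0], [-2.0, -26.0, 148.0], [7.0, -27.0, 148.0], [5.0, -25.0, 148.0], [2.0, -25.0, 148.0]]
top post 108 x [-12.9 -12.4  -0.   12.   12.8] y [-9.9 -9.5 -0.2  9.   9.7] z 161.5
pin 0 []
t8.50 pos [ 0.502  -0.0029  0.1395] yaw 81.02 tilt [ 9.e-04 -2.e-04 -1.e+00] F [-0.19 -0.47 -0.98] M [-0.14  0.11 -0.05] w 0.0136 g 39.9 q6 -0.07
delta tool [ 0.0004 -0.0002  0.0008] roll 0.0004
```

Pin and post share the same x within about 1 mm in the scene camera. Advance to just short of the face.

Call:
arm_command(deltas=[-1,0.006,0,0.0007,0,-1,0.005,0,0,0,-1,0,0,0,0,-1,0,0,0,0,-1,0,0,0,0])

```text
time: 9.12
position: [0.5035, 0.0081, 0.1383]
tool_rot: [0.76, 0.65, -0.0, -0.0]
ft_force: [0.5, 0.2, -2.2]
grip_width: 0.0135
grip_force: 39.9
```

```bash
python3 - <<'E'
from h import *
# target: tip at press Y +28 -> TCP Y -41
th=np.radians(81);t=np.array([.5166,.0903])-.041*np.array([np.cos(th),np.sin(th)])
to(t[0],t[1],.1387,81)
E
```

```text
t9.12 pos [0.5035 0.0081 0.1383] yaw 81.03 tilt [-1.e-04 -0.e+00 -1.e+00] F [ 0.48  0.17 -2.19] M [-0.07  0.02  0.01] w 0.0135 g 39.9 q6 -0.05
delta tool [ 0.0423  0.0001 -0.0004] roll 0.0006
```

Call:
arm_command(deltas=[-1,0.002,0,-0.0004,0,-1,0.002,0,0,0,-1,0.002,0,0,0,-1,0,0,0,0,-1,0,0,0,0])

```text
time: 9.75
position: [0.5044, 0.0141, 0.1387]
tool_rot: [0.76, 0.65, -0.0, 0.0]
ft_force: [-0.5, -0.8, -1.2]
grip_width: 0.0137
grip_force: 39.9
```

Call:
arm_command(deltas=[-1,0.002,0,0,0,-1,0,0,0,0,-1,0,0,0,0])

```text
time: 10.12
position: [0.5047, 0.016, 0.1388]
tool_rot: [0.76, 0.65, -0.0, 0.0]
ft_force: [0.3, -0.1, -1.7]
grip_width: 0.0136
grip_force: 39.9
```

Call:
arm_command(deltas=[-1,0.002,0,0,0,-1,0.001,0,0,0,-1,0,0,0,0])

```text
time: 10.5
position: [0.5053, 0.0191, 0.1388]
tool_rot: [0.76, 0.65, 0.0, 0.0]
ft_force: [0.6, -0.2, -1.4]
grip_width: 0.0138
grip_force: 39.9
```

Call:
arm_command(deltas=[-1,0.002,0,0,0,-1,0.001,0,0,0,-1,0,0,0,0])

```text
time: 10.88
position: [0.5058, 0.0221, 0.1388]
tool_rot: [0.76, 0.65, 0.0, 0.0]
ft_force: [-0.4, -0.3, -1.9]
grip_width: 0.0137
grip_force: 39.9
```

Call:
arm_command(deltas=[-1,0.002,0,0,0,-1,0.002,0,0,0,-1,0,0,0,0])

```text
time: 11.25
position: [0.5064, 0.0261, 0.1388]
tool_rot: [0.76, 0.65, 0.0, 0.0]
ft_force: [0.5, 1.2, -2.3]
grip_width: 0.0139
grip_force: 39.9
```

Call:
arm_command(deltas=[-1,0.002,0,0,0,-1,0.002,0,0,0,-1,0.002,0,0,0,-1,0.002,0,0,0,-1,0,0,0,0])

```text
time: 11.88
position: [0.5077, 0.0341, 0.1388]
tool_rot: [0.76, 0.65, 0.0, -0.0]
ft_force: [0.7, 1.3, -2.5]
grip_width: 0.0137
grip_force: 39.9
```

Call:
arm_command(deltas=[-1,0.002,0,0,0,-1,0.002,0,0,0,-1,0.002,0,0,0,-1,0.002,0,0,0,-1,0,0,0,0])

```text
time: 12.5
position: [0.5088, 0.042, 0.1387]
tool_rot: [0.76, 0.65, 0.0, -0.0]
ft_force: [1.5, 0.0, -2.1]
grip_width: 0.0138
grip_force: 39.9
```

```bash
python3 - <<'E'
from h import *
th=np.radians(81);t=np.array([.5166,.0903])-.041*np.array([np.cos(th),np.sin(th)])
to(t[0],t[1],.1387,81)
im2,d2=grab('scene','scene3')
cv2.imwrite('pics/crop4.png',cv2.resize(im2[170:245,330:390],(480,600),interpolation=cv2.INTER_CUBIC)[...,::-1])
E
```

```text
t12.50 pos [0.5088 0.042  0.1387] yaw 81.04 tilt [ 1.e-04  3.e-04 -1.e+00] F [ 1.47  0.04 -2.07] M [-0.1  -0.11 -0.01] w 0.0138 g 39.9 q6 0.02
delta tool [0.0079 0.0001 0.    ] roll 0.0007
```

View pics/crop4.png

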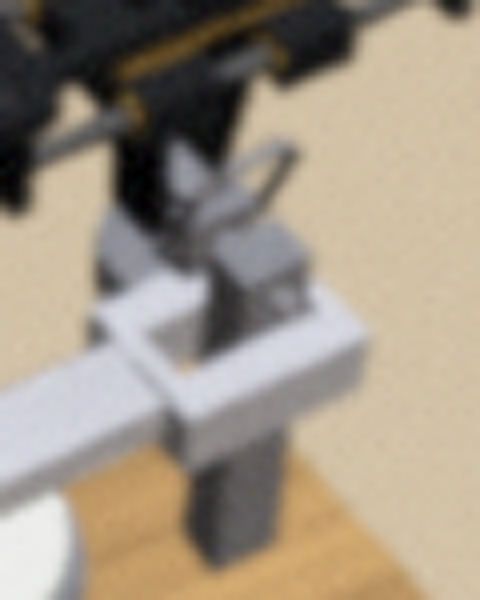

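The pin is in the hole with its tip emerging at about (290,295), and the ring is up. I'll feed the last 8 mm gently.

Call:
arm_command(deltas=[-1,0.002,0,0,0,-1,0.002,0,0,0,-1,0,0,0,0])

```text
time: 12.92
position: [0.5094, 0.0459, 0.1388]
tool_rot: [0.76, 0.65, 0.0, -0.0]
ft_force: [0.2, 0.6, -2.7]
grip_width: 0.0139
grip_force: 39.9
```

Call:
arm_command(deltas=[-1,0.001,0,0,0,-1,0.001,0,0,0,-1,0,0,0,0])

```text
time: 13.3
position: [0.5097, 0.0477, 0.1387]
tool_rot: [0.76, 0.65, 0.0, -0.0]
ft_force: [0.2, 0.1, -1.8]
grip_width: 0.0139
grip_force: 39.9
```

Call:
arm_command(deltas=[-1,0.001,0,0,0,-1,0,0,0,0])

```text
time: 13.55
position: [0.5099, 0.0487, 0.1387]
tool_rot: [0.76, 0.65, 0.0, -0.0]
ft_force: [1.0, 0.7, -2.1]
grip_width: 0.0139
grip_force: 39.9
```

Call:
arm_command(deltas=[-1,0.0005,0,0,0,-1,0,0,0,0])

```text
time: 13.8
position: [0.51, 0.0491, 0.1388]
tool_rot: [0.76, 0.65, 0.0, -0.0]
ft_force: [0.8, -0.9, -1.9]
grip_width: 0.0139
grip_force: 39.9
```

Call:
arm_command(deltas=[-1,0.0008,0,0,0,-1,0,0,0,0])

```text
time: 14.05
position: [0.5101, 0.05, 0.1387]
tool_rot: [0.76, 0.65, -0.0, -0.0]
ft_force: [0.2, 0.1, -2.1]
grip_width: 0.0136
grip_force: 39.9
```

Call:
arm_command(deltas=[-1,0.0006,0,0,0,-1,0,0,0,0])

```text
time: 14.3
position: [0.5102, 0.0506, 0.1387]
tool_rot: [0.76, 0.65, -0.0, -0.0]
ft_force: [1.2, -0.2, -1.7]
grip_width: 0.0139
grip_force: 39.9
```

Call:
arm_command(deltas=[-1,0.0006,0,0,0,-1,0,0,0,0])

```text
time: 14.55
position: [0.5102, 0.0512, 0.1387]
tool_rot: [0.76, 0.65, -0.0, -0.0]
ft_force: [1.2, -0.9, -3.0]
grip_width: 0.0138
grip_force: 39.9
```

Call:
arm_command(deltas=[-1,0.0006,0,0,0,-1,0,0,0,0])

```text
time: 14.8
position: [0.5104, 0.0517, 0.1388]
tool_rot: [0.76, 0.65, 0.0, -0.0]
ft_force: [0.6, 0.3, -1.6]
grip_width: 0.0136
grip_force: 39.9
```

Call:
arm_command(deltas=[-1,0.0006,0,0,0,-1,0,0,0,0])

```text
time: 15.05
position: [0.5104, 0.0521, 0.1387]
tool_rot: [0.76, 0.65, -0.0, 0.0]
ft_force: [0.8, -1.3, -2.2]
grip_width: 0.0141
grip_force: 39.9
```

Call:
arm_command(deltas=[-1,0.0006,0,0,0,-1,0,0,0,0])

```text
time: 15.3
position: [0.5104, 0.0522, 0.1388]
tool_rot: [0.76, 0.65, -0.001, 0.0]
ft_force: [-0.2, -5.5, -1.4]
grip_width: 0.0133
grip_force: 39.9
```

Contact at 5.5 N with the shoulder on the post, so the pin is home. Release, rise and close the fingers.

Call:
arm_command(deltas=[-1,0,0,0,0,-1,0,0,0,0,-0.4,0,0,0,0,-0.4,0,0,0,0,-0.4,0,0,0,0,-0.4,0,0,-0.015,0,-0.4,0,0,-0.038,0,-0.4,0,0,0,0,-1,0,0,0,0,-1,0,0,0,0,-1,0,0,0,0,-1,0,0,0,0])

```text
time: 16.8
position: [0.5103, 0.0529, 0.1912]
tool_rot: [0.76, 0.65, -0.0, -0.0]
ft_force: [1.1, 0.5, 1.2]
grip_width: 0.0014
grip_force: 0.0
```

```bash
python3 - <<'E'
from h import *
im2,d2=grab('scene','scene4')
to(.5104+.025*.1564,.0522+.025*.9877,.192,81)
cv2.imwrite('pics/crop5.png',cv2.resize(im2[160:245,320:390],(480,583),interpolation=cv2.INTER_CUBIC)[...,::-1])
acc=np.median([imaging.camera('scene')[1] for k in range(3)],0); W=cloud('scene',acc).reshape(-1,3)*1000
th=np.radians(81);Y=np.array([np.cos(th),np.sin(th)]);X=np.array([Y[1],-Y[0]])
q=W[:,:2]-[516.6,90.3];x=q@X;y=q@Y;z=W[:,2]
m=(abs(x)<30)&(y>-25)&(y<45)&(z>185)&(z<205);print('bar',np.c_[x,y,z][m].round(0).tolist()[:40])
m=(abs(x)<12)&(y>14)&(y<45)&(z>140)&(z<160);print('tip',np.c_[x,y,z][m].round(0).tolist()[:40])
E
```

```text
t16.85 pos [0.5103 0.0529 0.1913] yaw 81.03 tilt [-1.e-03  1.e-04 -1.e+00] F [-0.18 -0.61 -0.54] M [-0.14  0.1   0.03] w 0.0009 g 0.0 q6 0.04
delta tool [ 0.0243  0.0002 -0.0007] roll 0.0006
bar [[-3.0, -24.0, 199.0], [-6.0, 5.0, 197.0], [-9.0, 5.0, 196.0], [-1.0, 4.0, 196.0], [-4.0, 5.0, 195.0], [-6.0, 6.0, 196.0], [-8.0, 7.0, 195.0], [-13.0, 5.0, 191.0], [7.0, 3.0, 196.0], [5.0, 4.0, 196.0], [4.0, 6.0, 197.0], [0.0, 6.0, 195.0], [-2.0, 7.0, 195.0], [-14.0, 5.0, 187.0], [12.0, 5.0, 197.0], [10.0, 6.0, 197.0], [7.0, 7.0, 196.0], [4.0, 7.0, 194.0], [14.0, 1.0, 191.0], [15.0, 5.0, 195.0], [13.0, 6.0, 195.0], [11.0, 8.0, 195.0], [17.0, 1.0, 189.0], [17.0, 5.0, 192.0], [15.0, 6.0, 192.0], [20.0, 1.0, 187.0], [19.0, 4.0, 189.0], [17.0, 5.0, 189.0], [23.0, 1.0, 185.0], [21.0, 2.0, 185.0], [19.0, 4.0, 185.0]]
tip [[3.0, 16.0, 151.0], [-1.0, 15.0, 149.0], [5.0, 15.0, 149.0], [5.0, 18.0, 151.0], [2.0, 19.0, 150.0], [-0.0, 20.0, 150.0], [7.0, 18.0, 149.0], [5.0, 20.0, 149.0], [4.0, 22.0, 150.0], [2.0, 23.0, 150.0], [0.0, 25.0, 151.0], [7.0, 21.0, 148.0], [4.0, 23.0, 148.0], [4.0, 26.0, 150.0], [3.0, 28.0, 152.0], [-1.0, 27.0, 149.0], [6.0, 24.0, 146.0], [5.0, 27.0, 149.0], [4.0, 30.0, 150.0], [-0.0, 29.0, 147.0], [7.0, 30.0, 149.0], [3.0, 30.0, 146.0], [2.0, 31.0, 147.0]]
```

View pics/crop5.png

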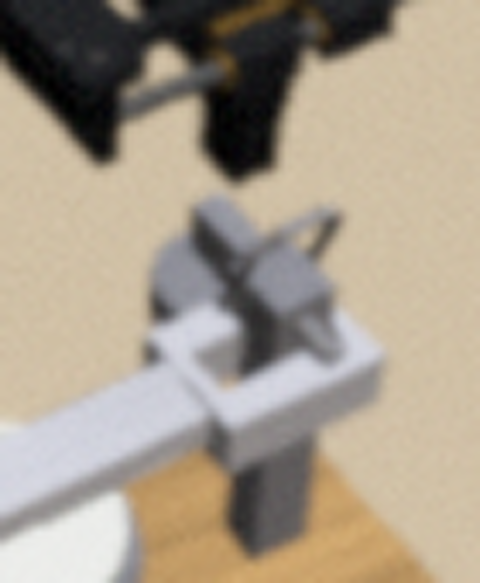

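The pin is through, with its tip at about (325,345), and the ring is up with its bar at about (325,215). Now bring the closed fingertips in behind the bar.

Call:
arm_command(deltas=[-1,0.012,0,0,0,-1,0.012,0,0.001,0,-1,0,0,0,0,-1,0,0,0,0])

```text
time: 17.5
position: [0.5142, 0.0769, 0.1907]
tool_rot: [0.76, 0.65, -0.0, 0.0]
ft_force: [0.3, -0.7, 0.5]
grip_width: 0.0006
grip_force: 0.0
```

Call:
arm_command(deltas=[-1,0.002,0,0,0,-1,0.002,0,0,0,-1,0,0,0,0])

```text
time: 17.88
position: [0.5149, 0.0805, 0.1908]
tool_rot: [0.76, 0.65, 0.0, 0.0]
ft_force: [-0.5, -0.1, 0.3]
grip_width: -0.0001
grip_force: 0.0
```

Call:
arm_command(deltas=[-1,0.002,0,0,0,-1,0.001,0,0,0,-1,0,0,0,0])

```text
time: 18.25
position: [0.5152, 0.0828, 0.1905]
tool_rot: [0.76, 0.65, -0.001, 0.0]
ft_force: [-0.1, -3.9, -1.6]
grip_width: 0.0004
grip_force: 2.0
```

Call:
arm_command(deltas=[-1,0.0023,0,0.0011,0,-1,0.0023,0,0.0012,0,-1,0.0023,0,0.0012,0,-1,0.0023,0,0.0012,0])

```text
time: 18.75
position: [0.5167, 0.0925, 0.1858]
tool_rot: [0.76, 0.65, -0.0, 0.0]
ft_force: [0.2, -6.1, -3.1]
grip_width: 0.0003
grip_force: 2.6
```

Call:
arm_command(deltas=[-1,0.002,0,0.0015,0,-1,0.002,0,0.0016,0,-1,0.002,0,0.0017,0,-1,0.002,0,0.0017,0])

```text
time: 19.25
position: [0.518, 0.1005, 0.1793]
tool_rot: [0.76, 0.65, -0.0, 0.0]
ft_force: [-0.8, -5.9, -2.0]
grip_width: 0.0005
grip_force: 2.8
```

Call:
arm_command(deltas=[-1,0.0017,0,0.002,0,-1,0.0017,0,0.002,0,-1,0.0017,0,0.002,0,-1,0.0017,0,0.002,0])

```text
time: 19.75
position: [0.519, 0.1071, 0.1713]
tool_rot: [0.76, 0.65, -0.0, 0.0]
ft_force: [-1.5, -5.9, -2.4]
grip_width: 0.0004
grip_force: 3.0
```

```bash
python3 - <<'E'
from h import *
to()
im2,d2=grab('scene','scene5')
cv2.imwrite('pics/crop6.png',cv2.resize(im2[160:245,320:390],(480,583),interpolation=cv2.INTER_CUBIC)[...,::-1])
E
```

```text
t19.75 pos [0.519  0.1071 0.1713] yaw 81.05 tilt [-4.e-04 -6.e-04 -1.e+00] F [-1.47 -5.88 -2.45] M [-1.21  0.12 -0.  ] w 0.0004 g 3.0 q6 0.15
delta tool [0. 0. 0.] roll None
```

View pics/crop6.png

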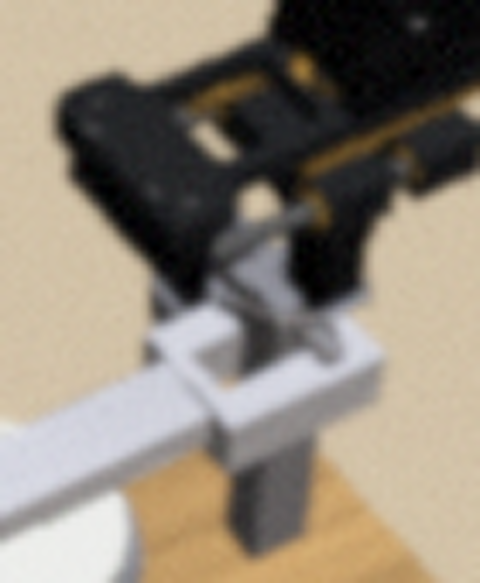

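The ring is well forward at about 0.6 rad, with the bar at about (270,225). Push it past centre while staying above the post.

Call:
arm_command(deltas=[-1,0.0016,0,0.0018,0,-1,0.0016,0,0.0018,0])

```text
time: 20.05
position: [0.5193, 0.1095, 0.1674]
tool_rot: [0.76, 0.65, -0.001, 0.0]
ft_force: [0.2, -8.0, -4.8]
grip_width: 0.0007
grip_force: 4.3
```

Call:
arm_command(deltas=[-1,0.002,0,0.001,0,-1,0.002,0,0.001,0,-1,0,0,0,0])

```text
time: 20.42
position: [0.5195, 0.1111, 0.1647]
tool_rot: [0.759, 0.651, -0.003, 0.002]
ft_force: [0.0, -13.9, -8.2]
grip_width: 0.0006
grip_force: 7.2
```

Force is rising to 14 N, which is unexpected. Stop and look.

```bash
python3 - <<'E'
from h import *
to()
im2,d2=grab('scene','scene6');im,d=grab('top','top6')
o=np.zeros((600,800,3),np.uint8)
o[:,:480]=cv2.resize(im2[175:235,335:383],(480,600),interpolation=cv2.INTER_CUBIC);o[:320,480:]=cv2.resize(im[205:265,270:330],(320,320),interpolation=cv2.INTER_CUBIC)
cv2.imwrite('pics/crop7.png',o[...,::-1])
acc=np.median([imaging.camera('scene')[1] for k in range(3)],0); W=cloud('scene',acc)*1000
th=np.radians(81);Y=np.array([np.cos(th),np.sin(th)]);X=np.array([Y[1],-Y[0]])
for v in range(184,216,2): 
  print(v,[ (int(np.dot(W[v,u,:2]-[516.6,90.3],X)),int(np.dot(W[v,u,:2]-[516.6,90.3],Y)),int(W[v,u,2])) for u in range(350,376,2) if np.isfinite(W[v,u,2])])
E
```

```text
t20.43 pos [0.5195 0.1111 0.1647] yaw 81.17 tilt [-0.0029 -0.0065 -1.    ] F [  0.05 -13.94  -8.19] M [-2.72  0.05 -0.03] w 0.0006 g 7.2 q6 0.16
delta tool [0. 0. 0.] roll None
184 [(67, 31, 277), (-111, -191, 0), (-120, -192, -4), (34, 11, 244), (34, 18, 249), (47, 41, 275), (43, 43, 274), (40, 46, 275), (35, 47, 274), (28, 46, 270), (23, 47, 268), (18, 48, 266), (10, 46, 260)]
186 [(70, 35, 275), (66, 37, 275), (-113, -183, -1), (59, 42, 276), (55, 44, 276), (50, 46, 275), (47, 49, 275), (41, 48, 271), (35, 48, 269), (27, 45, 262), (21, 45, 259), (16, 46, 257), (12, 49, 257)]
188 [(73, 39, 275), (70, 43, 276), (66, 45, 276), (62, 46, 275), (56, 47, 272), (51, 47, 269), (45, 47, 266), (33, 40, 255), (32, 46, 259), (26, 45, 255), (22, 48, 256), (19, 51, 257), (15, 53, 256)]
190 [(76, 43, 273), (73, 47, 275), (68, 48, 274), (62, 48, 270), (56, 47, 267), (34, 27, 237), (34, 35, 244), (34, 41, 250), (34, 48, 255), (31, 52, 257), (26, 53, 255), (23, 56, 257), (20, 59, 258)]
192 [(80, 50, 275), (77, 53, 276), (72, 54, 275), (69, 56, 275), (-107, -153, 0), (-114, -152, -2), (34, 35, 238), 
[... 1572 characters left out ...]
 (19, 24, 164), (15, 27, 166), (11, 29, 165), (9, 34, 169), (4, 36, 167), (-20, 16, 135), (-110, -75, 0)]
210 [(30, -8, 133), (23, -9, 128), (17, -8, 126), (14, -3, 128), (14, 3, 135), (15, 12, 143), (8, 11, 139), (2, 12, 136), (4, 23, 148), (1, 26, 149), (-12, 18, 133), (-17, 19, 132), (-22, 22, 132)]
212 [(30, -8, 126), (22, -9, 120), (17, -8, 118), (13, -4, 119), (14, 4, 129), (13, 11, 134), (8, 12, 133), (3, 14, 131), (-1, 17, 131), (3, 29, 145), (-9, 23, 132), (-13, 26, 133), (-16, 30, 135)]
214 [(29, -9, 116), (22, -9, 112), (16, -8, 110), (14, -3, 113), (20, 12, 132), (19, 18, 137), (12, 18, 132), (9, 22, 135), (4, 24, 133), (1, 28, 135), (-4, 29, 133), (-11, 29, 129), (-17, 30, 127)]
```

View pics/crop7.png

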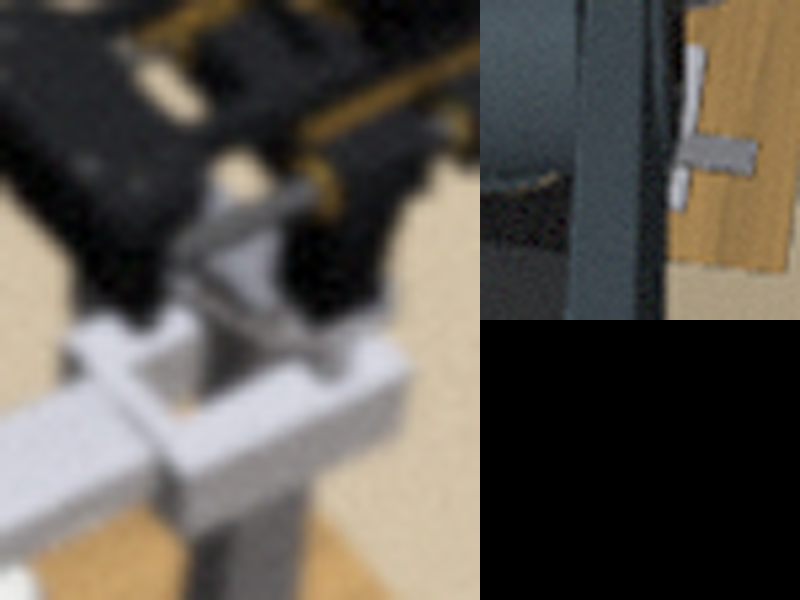

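The ring is at about 0.75 rad (bar at Y≈32, z≈166) with the fingers inside the loop. Friction (8/14 ≈ 0.6) makes pushing forward self-lock here, so I'll slide down with the bar and then back off.

Call:
arm_command(deltas=[-1,-0.001,0,0.0012,0,-1,-0.001,0,0.001,0,-1,0,0,0,0])

```text
time: 21.05
position: [0.5196, 0.1113, 0.1631]
tool_rot: [0.76, 0.65, -0.001, 0.0]
ft_force: [-0.0, -8.4, -4.5]
grip_width: 0.0007
grip_force: 3.9
```

Call:
arm_command(deltas=[-1,-0.002,0,0,0,-1,-0.002,0,0,0,-1,0,0,0,0])

```text
time: 21.42
position: [0.5198, 0.1092, 0.1642]
tool_rot: [0.76, 0.65, 0.001, -0.0]
ft_force: [0.8, -0.3, -0.1]
grip_width: 0.0005
grip_force: 0.0
```

```bash
cat >> h.py <<'E'
def ringpts():
    acc=np.median([imaging.camera('scene')[1] for k in range(3)],0); W=cloud('scene',acc).reshape(-1,3)*1000
    th=np.radians(81);Y=np.array([np.cos(th),np.sin(th)]);X=np.array([Y[1],-Y[0]])
    q=W[:,:2]-[516.6,90.3];x=q@X-2.5;y=q@Y-3;z=W[:,2]
    m=(abs(x)<26)&(y>11)&(y<45)&(z>139)&(z<205);print(np.c_[x,y,z][m].round(0).astype(int).tolist()[:110])
E
python3 -c "
from h import *
to();ringpts()"
```

```text
t21.43 pos [0.5198 0.1092 0.1642] yaw 81.01 tilt [ 0.0014  0.0015 -1.    ] F [ 0.78 -0.34 -0.07] M [-0.06  0.09 -0.01] w 0.0005 g 0.0 q6 0.15
delta tool [0. 0. 0.] roll None
[[-10, 28, 203], [12, 18, 202], [-6, 26, 199], [-8, 27, 199], [-11, 27, 197], [9, 12, 191], [11, 17, 197], [12, 22, 202], [1, 27, 200], [-2, 28, 199], [-7, 25, 194], [-7, 29, 197], [-11, 28, 195], [9, 12, 188], [10, 16, 192], [12, 22, 199], [13, 27, 203], [10, 27, 202], [8, 29, 202], [5, 28, 200], [-1, 26, 195], [-3, 26, 194], [-7, 26, 192], [-8, 28, 193], [9, 16, 188], [10, 20, 192], [11, 25, 197], [10, 27, 198], [7, 28, 197], [3, 27, 195], [-2, 25, 190], [-5, 26, 189], [-7, 27, 189], [-9, 28, 189], [8, 11, 179], [8, 15, 183], [9, 19, 187], [10, 25, 193], [10, 28, 195], [8, 29, 195], [3, 27, 191], [-2, 26, 187], [-4, 26, 186], [-5, 29, 188], [-8, 29, 187], [8, 11, 176], [8, 15, 179], [8, 19, 183], [9, 24, 188], [10, 28, 192], [6, 28, 190], [1, 26, 186], [-2, 26, 184], [-4, 27, 183], [-6, 29, 184], [-10, 27, 180], [8, 12, 173], [8, 15, 176], [8, 20, 180], [9, 24, 184], [9, 28, 188], [5, 26, 184], [2, 27, 183], [-1, 27, 182], [-5, 27, 179], [-7, 27, 179], [7, 11, 168], [8, 16, 173], [9, 21, 178], [9, 24, 181], [8, 27, 183], [5, 27, 182], [1, 26, 178], [-2, 27, 177], [-6, 26, 174], [-8, 27, 174], [8, 13, 167], [10, 18, 172], [8, 21, 174], [9, 25, 178], [8, 27, 180], [5, 28, 179], [1, 27, 175], [-3, 26, 173], [-5, 27, 172], [-8, 28, 171], [9, 18, 169], [7, 20, 169], [8, 25, 174], [8, 28, 177], [5, 28, 175], [0, 27, 171], [-2, 27, 171], [-6, 26, 167], [-8, 28, 168], [8, 21, 168], [8, 24, 170], [7, 27, 172], [4, 27, 170], [0, 27, 167], [-3, 27, 167], [-7, 26, 164], [-9, 28, 164], [-21, 18, 148], [0, 12, 151], [8, 26, 168], [7, 27, 168], [3, 27, 166], [-1, 26, 163], [-17, 19, 147]]
```

Force is gone and the ring sides now read z≈148, level, so it snapped. Rise clear and verify.

Call:
arm_command(deltas=[-1,0,0,-0.02,0,-1,0,0,-0.05,0,-1,-0.03,0,-0.05,0,-1,-0.05,0,0,0,-1,-0.05,0,0,0,-1,-0.05,0,0,0,-1,0,0,0,0,-1,0,0,0,0,-1,0,0,0,0])

```text
time: 22.7
position: [0.4913, -0.0681, 0.2837]
tool_rot: [0.76, 0.65, 0.0, -0.0]
ft_force: [0.8, 0.4, -0.1]
grip_width: 0.0009
grip_force: 0.0
```

```bash
python3 - <<'E'
from h import *
to();ringpts()
im2,d2=grab('scene','scene8')
cv2.imwrite('pics/crop8.png',cv2.resize(im2[175:235,335:383],(480,600),interpolation=cv2.INTER_CUBIC)[...,::-1])
E
```

```text
t22.70 pos [ 0.4913 -0.0681  0.2837] yaw 81.13 tilt [-1.e-04  6.e-04 -1.e+00] F [ 0.79  0.37 -0.1 ] M [-0.05  0.02 -0.03] w 0.0009 g 0.0 q6 -0.21
delta tool [0. 0. 0.] roll None
[[-19, 13, 148], [-21, 14, 147], [-17, 15, 148], [-20, 15, 146], [-22, 16, 145], [3, 11, 151], [-1, 11, 149], [-3, 12, 149], [-16, 20, 149], [-18, 21, 149], [-20, 23, 149], [3, 12, 149], [0, 13, 148], [-1, 16, 150], [-2, 18, 152], [-16, 24, 149], [-18, 26, 150], [3, 13, 145], [1, 15, 147], [2, 19, 150], [0, 20, 151], [-3, 21, 149], [-16, 25, 146], [-17, 28, 148], [18, 12, 150], [5, 19, 149], [2, 20, 148], [1, 22, 149], [-1, 24, 150], [-3, 25, 150], [-14, 28, 146], [-14, 32, 150], [21, 12, 147], [19, 13, 147], [17, 15, 148], [4, 23, 148], [3, 25, 150], [1, 27, 150], [-1, 28, 150], [-10, 32, 149], [-12, 34, 149], [20, 15, 146], [19, 17, 148], [17, 19, 148], [4, 26, 147], [1, 27, 146], [-2, 27, 145], [-9, 35, 148], [-11, 35, 147], [19, 18, 145], [19, 22, 148], [15, 22, 146], [-3, 34, 147], [-7, 34, 145], [-7, 37, 148], [-10, 37, 145], [19, 23, 146], [18, 25, 146], [17, 28, 149], [15, 29, 149], [13, 30, 149], [4, 35, 148], [2, 36, 148], [0, 38, 149], [-5, 36, 144], [18, 29, 148], [15, 29, 145], [14, 32, 148], [11, 33, 147], [10, 35, 149], [8, 36, 148], [6, 37, 148], [3, 38, 148], [12, 34, 144], [10, 36, 146], [8, 37, 145]]
```

View pics/crop8.png

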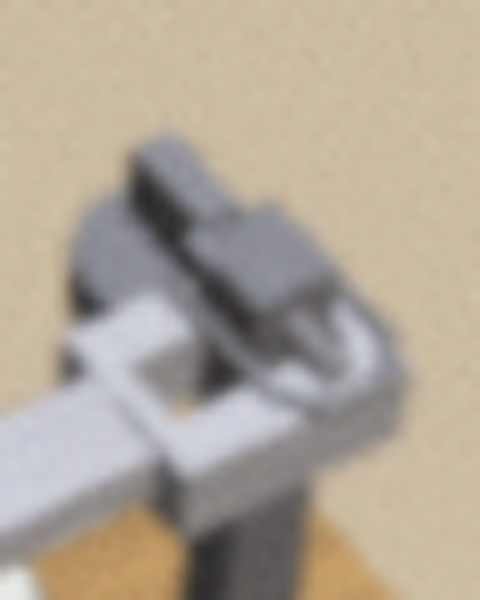

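The ring is shut and level around the pin end (bar at about (360,390), Y≈36, z≈148). The tip is at Y≈28 and the shoulder is against the post. Handing in.

```bash
python3 -c "
from h import *
print(order.hand_in())"
```

```text
the job is handed in; nothing more can be done
None
```

The linch pin is fully home through the post and the ring has snapped shut over its end; the arm is clear and I handed the job in, though the hand-in call returned no verdict.

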